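# Find the silver tin by its weight

## Robot

A 7-joint arm with a two-finger parallel gripper is mounted at the origin on the work surface. World frame = base frame: x ahead of the robot, y to its left, z up, the work surface at z = 0. Lengths are in m, angles in rad, forces in N, time in s.
With the tool pointing down it reaches from about 0.35 to 0.9 m from the base axis. Payload 8.1 kg.
Tool frame: the origin (TCP) lies on the front face of the gripper's body, between the roots of the fingers; the fingertips stand 66 mm ahead of it and the grasp point (between the pads) lies 47 mm ahead of it (arm.finger_overhang is the distance from the TCP to the fingertips, in m); z points along the fingers, y is the line along which they close (so a half turn about z gives the same grasp; the last joint's range is limited). The gripper opens to 92 mm and grips with 3 to 60 N. Pads are 19 mm wide; open, the fingers measure 130 mm over their backs; the gripper's body (75 mm by 190 mm) begins 47 mm behind the grasp point.
Start: joints at [-1.38, 0.434, 0.025, 1.573, -0.012, 1.134, -0.075], TCP at [0.181, 0.598, 0.292] pointing down, gripper open.
Joint ranges: [-2.62, 2.62], [-0.44, 2.09], [-1.27, 1.32], [0.08, 2.57], [-1.32, 4.46], [0.12, 2], [-2.74, 2.74]. Speed limits (rad/s): [2.22, 2.22, 3.01, 3.01, 3.14, 3.14, 3.14].

## Interface

Orientations are given as a rotation vector (axis times angle).
In Python, from cell import readout, cams, workorder, spotter, arm gives the robot as it stands.
- The arm moves only by the tool inch_along, called after "Call:" as name(argument=value, ...) on one line, values as JSON. Schema: {"type":"object","properties":{"rows":{"type":"array","items":{"type":"number"},"minItems":5,"maxItems":50},"grip_n":{"type":"number"},"only":{"type":"string"},"quiet":{"type":"boolean"},"lines":{"type":"string"}},"required":["rows"],"additionalProperties":false}. rows is one flat list of numbers that holds 1 to 10 rows one after another, with no inner brackets; each row has 5 numbers: dx, dy, dz in m, then a turn about the tool's z in rad, then the opening from 0.0 (shut) to 1.0 (fully open); each row shifts and turns the commanded pose from where the row before left it, along the tool's axes as they then stand; what a row does not reach is not made up. A row lasts 1/10 s, in which the tool goes at most 0.05 m and 0.15 rad, less where a joint would pass 70% of its speed; a pose out of reach is approached as far as the arm can. The fingers move at their own pace and stop on an object; grip_n is the grip in N (left out, the last holds). Time passes only in rows, so rows that do not move let the fingers close. The tool returns the time, the measured TCP pose, the force, the opening and the grip force at its end. only (a regular expression) keeps the lines of the reply that match it, lines (a string "A,B") keeps lines A to B, and quiet returns only ok. Input that does not fit is refused with a message, and nothing moves.
- readout.observe(): the state, without advancing time (a new reading comes with each control period).
- cams.get_image(name): name is "side" or "top" or "wrist"; returns a dict with "image" (384x512x3 uint8, blue, green, red), "fx", "fy", "cx", "cy" (pixels), "distortion" ([k1, k2, p1, p2, k3] as OpenCV has them; the pictures are not rectified), "cam_to_world" (4x4, takes a point from camera to world coordinates); the wrist camera has in their place "mount" (4x4, takes a point from camera to tool coordinates, whose origin is the TCP and whose axes are the flange's). Camera axes: x right, y down, z forward; pixel columns grow to the right and rows downward; lengths in m; the calibration is good to about 2 mm. A picture is of the moment at which its call begins: read the wrist's pose just before it. There is no depth.
- workorder.sign_off(): hands the job in; it is judged then, once.
Trained networks look in a picture, given as the dict that the camera call returned (one of the last four; its "shot" number tells which), for a name from the list of things; names that differ only in an ending like _2 or _b are one class to them, and where a whole thing is asked for, a point or a joint stands for the part that bears it (a point fixed in the world has none). Each returns a list of dicts, best first, with "score" (0 to 1); they miss things now and then, are a little off and sometimes report something else, mostly with a low value. They report only what shows in the picture. A call takes as long as a camera call. They do not tell look-alikes from the thing itself.
- spotter.boxes_of(picture, name): "centre" ([x, y, z] in m, in the coordinates of the camera as it stood for that picture, good to about 4 mm: the middle of the surface that is visible of it).
The state is a dict: "clock": time; "joints": joint angles; "dq": joint speeds; "joint_efforts": joint torques, N m; "position": TCP position; "ee_rot": TCP orientation; "force": force on the tool from outside, world axes, zero at the start; "ft_torque": the same for the moment, N m; "width": opening from 0.0 (shut) to 1.0 (fully open); "gripper_force": force on a finger pad.
Only numpy, scipy, OpenCV 4.12 (cv2) and the standard library are available. Lean on these libraries where they do the work, as an engineer would, in place of code of your own. Each camera call takes 0.05 s, during which the arm holds its last target. There are 200 camera calls.

## Task

One of the three identical closed aluminium tins on the metalsmith's bench holds silver and is much the heaviest: find it by hefting them. Stand the two lighter tins upright in a neat row on the low wooden shelf, side by side with less than a thumb's width (at most 3 cm) between them and in line along its middle, and finish while holding the heaviest tin up, upright and still in the gripper, at least 15 cm above the bench and clear of the shelf and the other tins. Do not tip a tin over and leave the other things on the bench where they are.

Things in the scene. Friction and masses are not known exactly. Their poses are not given: they have to be found in the camera images.
- tin_a: closed round aluminium tin with a slip lid, one of three identical: 54 mm diameter (55 at the lid, the top 16 mm), 75 mm tall, standing on the bench at the start. Origin: centre of its underside, z up. An ingot is shut inside with 1 to 3 mm of play. Which tin is heaviest changes from start to start and cannot be seen: it weighs 0.4 to 0.65 kg, the other two 0.15 to 0.2 kg each.
- tin_b: closed round aluminium tin with a slip lid, one of three identical: 54 mm diameter (55 at the lid, the top 16 mm), 75 mm tall, standing on the bench at the start. Origin: centre of its underside, z up. An ingot is shut inside with 1 to 3 mm of play. Which tin is heaviest changes from start to start and cannot be seen: it weighs 0.4 to 0.65 kg, the other two 0.15 to 0.2 kg each.
- tin_c: closed round aluminium tin with a slip lid, one of three identical: 54 mm diameter (55 at the lid, the top 16 mm), 75 mm tall, standing on the bench at the start. Origin: centre of its underside, z up. An ingot is shut inside with 1 to 3 mm of play. Which tin is heaviest changes from start to start and cannot be seen: it weighs 0.4 to 0.65 kg, the other two 0.15 to 0.2 kg each.
- shelf: low wooden shelf fixed to the bench: its top 40 mm above the bench, 90 mm deep (its x axis, front to back, front towards the robot) and 380 mm long (its y axis). Origin: centre of its footprint at bench height. No rim. A crucible stands near its +y end; its top is free from its own y = -190 mm to +105 mm.
- crucible: small open terracotta cup, 56 mm across the rim, 30 mm tall, standing on the shelf near its +y end; a bystander. Origin: centre of underside.
- bowl: small open white ceramic cup, 56 mm across the rim, 30 mm tall, on the bench among the tins; a bystander. Origin: centre of underside.
- dish: shallow white plastic dish, 56 mm across, 16 mm tall, on the bench among the tins; a bystander. Origin: centre of underside.
- tweezers: steel tweezers lying on the bench off the right end (-y) of the shelf, 140 mm long, 6 mm thick; a bystander. Origin: near their middle.
- brush: brush, 170 mm long, lying on the bench off the left end (+y) of the shelf; a bystander. Origin: near its middle.
- mallet: hammer, 240 mm long, lying on the bench beyond the shelf; a bystander. Origin: near its middle.
There are look-alikes about, which are no part of the job. What is shaped like the tin_b but yellow is not meant.

How it is judged:
By the outcome, as a careful person would: the job done as asked, in the order asked, and still so for the second after the job is handed in, while the arm keeps its last pose, push and grip.
It also fails if it takes over 72 s, if anything falls off the work surface, if the arm or the gripper's body presses on something with over 40 N, if the wrist force passes 120 N, or if a joint passes its speed limit or range.

## Working session

There is one attempt and no reset: what is moved stays moved. The work goes in short steps, Python scripts to look and compute and a tool call to move; the robot and the scene stay as the last step left them, time stands still between calls to the robot, and variables do not carry over. Pictures are saved under pics/ and viewed, at most 10 in all, crops included, and the job is handed in when it is done.

```bash
mkdir -p pics
```

Create h.py:
```python
import numpy as np,cv2,json
from scipy.spatial.transform import Rotation as R
from cell import readout,cams,workorder,spotter,arm
def W(p,cw): return (np.array(cw)@np.r_[p,1])[:3]
def proj(im,P):
    cw=np.array(im["cam_to_world"]);T=np.linalg.inv(cw)
    K=np.array([[im["fx"],0,im["cx"]],[0,im["fy"],im["cy"]],[0,0,1.]])
    r=cv2.Rodrigues(T[:3,:3])[0]
    return cv2.projectPoints(np.array(P,float).reshape(-1,1,3),r,T[:3,3],K,np.array(im["distortion"],float))[0].reshape(-1,2)
def onplane(im,px,z):
    K=np.array([[im["fx"],0,im["cx"]],[0,im["fy"],im["cy"]],[0,0,1.]])
    u=cv2.undistortPoints(np.array([[px]],float),K,np.array(im["distortion"],float))[0,0]
    cw=np.array(im["cam_to_world"]);d=cw[:3,:3]@np.r_[u,1];o=cw[:3,3]
    return o+d*(z-o[2])/d[2]
```

Run:
```python
from h import *
np.set_printoptions(precision=3,suppress=True)
o=readout.observe();print({k:np.round(v,3) for k,v in o.items()})
print(R.from_rotvec(o["ee_rot"]).as_matrix())
for n in("top","side"):
    im=cams.get_image(n);v=cv2.resize(im["image"],(768,576))
    cv2.imwrite(f"pics/{n}0.png",v)
    print(n,np.array(im["cam_to_world"])[:3,3])
    for t in("tin_a","shelf","crucible","bowl","dish","tweezers","brush","mallet"):
        for b in spotter.boxes_of(im,t):
            w=W(b["centre"],im["cam_to_world"]);print(t,round(b["score"],2),w,proj(im,w)[0]*1.5)
```

```text
{'clock': np.float64(0.0), 'joints': array([-1.38 ,  0.435,  0.025,  1.574, -0.012,  1.134, -0.075]), 'dq': array([ 0.   ,  0.   , -0.   ,  0.   , -0.001,  0.001,  0.001]), 'joint_efforts': array([  0.   , -66.785,   0.985, -31.446,  -0.061,   0.043,   0.   ]), 'position': array([0.181, 0.598, 0.291]), 'ee_rot': array([-0.46 , -3.108,  0.003]), 'force': array([-0.175, -0.012, -0.351]), 'ft_torque': array([0.037, 0.039, 0.005]), 'gripper_force': np.float64(0.0), 'width': np.float64(1.0)}
[[-0.957  0.29  -0.   ]
 [ 0.29   0.957 -0.002]
 [-0.    -0.002 -1.   ]]
top [ 0.413 -0.02   0.969]
tin_a 0.88 [0.47  0.284 0.078] [188.124 338.807]
tin_a 0.83 [ 0.565 -0.276  0.071] [525.408 292.344]
tin_a 0.82 [ 0.46  -0.294  0.078] [538.46  354.856]
tin_a 0.82 [ 0.412 -0.414  0.076] [610.479 385.582]
tin_a 0.72 [ 0.479 -0.137  0.075] [443.235 341.067]
shelf 0.59 [ 0.63  -0.036  0.041] [384.115 254.264]
crucible 0.55 [0.656 0.126 0.049] [291.814 236.125]
bowl 0.77 [ 0.456 -0.024  0.009] [374.026 355.069]
dish 0.75 [0.457 0.134 0.005] [284.836 351.831]
tweezers 0.62 [ 0.651 -0.381  0.005] [570.702 25
[... 202 characters left out ...]
-0.43   0.068] [476.691 465.673]
tin_a 0.78 [ 0.338 -0.327  0.068] [400.163 446.91 ]
tin_a 0.64 [ 0.468 -0.152  0.064] [386.719 351.155]
tin_a 0.61 [ 0.549 -0.288  0.064] [470.474 370.632]
tin_a 0.58 [ 0.446 -0.31   0.063] [440.085 406.953]
tin_a 0.26 [0.655 0.132 0.059] [364.459 253.525]
crucible 0.44 [0.656 0.133 0.061] [364.499 252.462]
crucible 0.4 [ 0.629 -0.065  0.04 ] [414.73  303.865]
bowl 0.72 [ 0.46  -0.022  0.018] [340.607 336.005]
dish 0.73 [0.459 0.136 0.006] [296.687 303.942]
tweezers 0.48 [ 0.644 -0.383  0.005] [537.882 396.163]
brush 0.71 [0.619 0.388 0.013] [292.089 232.37 ]
brush 0.45 [0.655 0.135 0.057] [363.779 253.53 ]
mallet 0.72 [ 0.805 -0.011  0.027] [450.818 267.557]
```

View pics/top0.png

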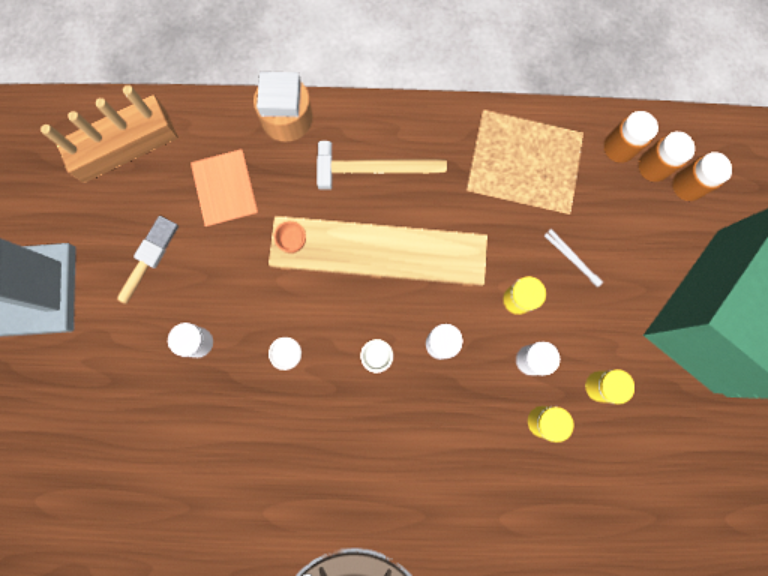

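View pics/side0.png

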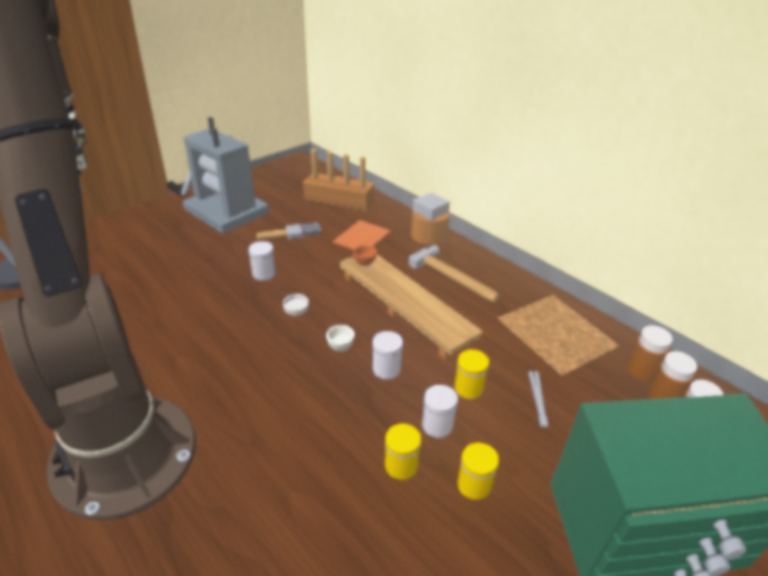

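The top view shows three silver-white tins at (186,340), (444,341) and (540,358). Things that could be taken for them are the yellow tins at (527,294), (612,387) and (553,424), the bowl at (376,355), the dish at (285,353), and the white-capped jars at (638,130), (678,150) and (715,168). I choose the three silver-white ones and will check them in a crop. The shelf corners are near (273,217), (487,234), (484,285) and (270,267).

Run:
```python
from h import *
np.set_printoptions(precision=4,suppress=True)
im=cams.get_image("top");I=im["image"]
g=I.min(2)
outs=[]
for c in ((186,340),(444,341),(540,358)):
    x,y=int(c[0]/1.5),int(c[1]/1.5)
    crop=I[y-20:y+20,x-22:x+22]
    sub=g[y-20:y+20,x-22:x+22]
    for th in(215,238):
        n,l,s,ce=cv2.connectedComponentsWithStats((sub>th).astype(np.uint8))
        k=1+s[1:,4].argmax();p=ce[k]+[x-22,y-20]
        print(c,th,s[k],onplane(im,p,.075))
    outs.append(cv2.resize(crop,None,fx=6,fy=6,interpolation=cv2.INTER_NEAREST))
cv2.imwrite("pics/crop.png",np.hstack(outs))
# shelf: wood colour mask -> min-area rect of projected top
hsv=cv2.cvtColor(I,cv2.COLOR_BGR2HSV)
m=((I[...,2]>195)&(I[...,0]>95)&(I[...,1]>150)).astype(np.uint8);m[:140]=0;m[195:]=0;m[:,:175]=0;m[:,330:]=0
n,l,s,ce=cv2.connectedComponentsWithStats(m);k=1+s[1:,4].argmax()
cn=max(cv2.findContours((l==k).astype(np.uint8),0,1)[0],key=len).reshape(-1,2)
P=np.array([onplane(im,p,.04)[:2] for p in cn.astype(float)])
r=cv2.minAreaRect(P.astype(np.float32));print(r,cv2.boxPoints(r))
ov=I[130:210,170:340].copy();
for q in proj(im,np.c_[cv2.boxPoints(r),[.04]*4]): cv2.circle(ov,tuple(int(v) for v in (q-[170,130]).round()),1,(255,0,0),-1)
ov=cv2.resize(ov,None,fx=4,fy=4,interpolation=0);a=cv2.imread("pics/crop.png")
H=np.zeros((a.shape[0]+ov.shape[0],max(a.shape[1],ov.shape[1]),3),np.uint8);H[:a.shape[0],:a.shape[1]]=a;H[a.shape[0]:,:ov.shape[1]]=ov
cv2.imwrite("pics/crop.png",H);print(H.shape)
```

```text
(186, 340) 215 [ 10   9  23  23 395] [0.469  0.2912 0.075 ]
(186, 340) 238 [ 10   9  22  23 376] [0.4697 0.292  0.075 ]
(444, 341) 215 [ 10   9  24  23 426] [ 0.4787 -0.1384  0.075 ]
(444, 341) 238 [ 11   9  23  23 403] [ 0.4791 -0.1394  0.075 ]
(540, 358) 215 [  7  10  28  22 436] [ 0.453  -0.2981  0.075 ]
(540, 358) 238 [  9  10  26  22 403] [ 0.4539 -0.3001  0.075 ]
((0.638564944267273, -0.02489173412322998), (0.38028258085250854, 0.09364776313304901), 86.4001693725586) [[ 0.5799 -0.2117]
 [ 0.6734 -0.2176]
 [ 0.6972  0.1619]
 [ 0.6038  0.1678]]
(560, 792, 3)
```

View pics/crop.png

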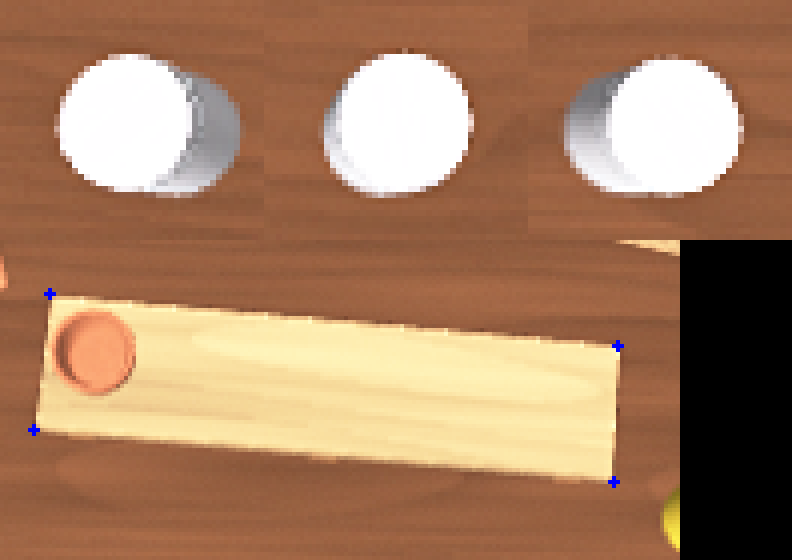

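First call turn.

All three chosen tins are plain silver, with lids at crop positions (124,123), (407,123) and (674,125). The shelf rectangle fits its edges. I'll turn the tool so the fingers close along the shelf's depth.

Add to h.py:
```python
def to(x,y,z):
    o=readout.observe();M=R.from_rotvec(o["ee_rot"]).as_matrix()
    d=M.T@(np.array([x,y,z])-o["position"])
    yaw=np.arctan2(M[1,1],M[0,1])
    print("tool d",np.round(d,4),"pos",np.round(o["position"],4),"tilt",np.round(M[:2,2],4),"turn needed",round(yaw+0.0627,4),"q",np.round(o["joints"],2),"t",round(float(o["clock"]),2),"F",np.round(o["force"],2))
```

```text
(no output)
```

Call:
inch_along(rows=[0, 0, 0, 0.15, 1, 0, 0, 0, 0.15, 1, 0, 0, 0, 0.15, 1, 0, 0, 0, 0.15, 1, 0, 0, 0, 0.15, 1, 0, 0, 0, 0.15, 1, 0, 0, 0, 0.15, 1, 0, 0, 0, 0.15, 1, 0, 0, 0, 0.14, 1, 0, 0, 0, 0, 1], grip_n=25)

```text
clock: 1.95
position: [0.1808, 0.5983, 0.2922]
ee_rot: [2.292, 2.148, 0.0]
force: [0.3, -0.1, 0.4]
width: 1.0
gripper_force: 0.0
```

Run:
```python
from h import *
im=cams.get_image("top")
for p in((122.15,226),(297.3,227),(361.9,218.35+20*0)): print(onplane(im,p,.075))
for p in((361.9,238),): print(onplane(im,p,.075))
to(.469,.291,.2)
```

```text
[0.46981574 0.29265243 0.075     ]
[ 0.47987434 -0.14107574  0.075     ]
[ 0.50537862 -0.30297622  0.075     ]
[ 0.45658297 -0.30184836  0.075     ]
tool d [-0.2895  0.306   0.0923] pos [0.1808 0.5983 0.2922] tilt [ 0.0002 -0.0001] turn needed 0.0028 q [-1.59  0.44  0.33  1.59 -0.15  1.13 -1.28] t 2.0 F [ 0.36  0.06 -0.59]
```

Call:
inch_along(rows=[-0.032, 0.034, 0, 0, 1, -0.032, 0.034, 0, 0, 1, -0.032, 0.034, 0.01, 0, 1, -0.032, 0.034, 0.01, 0, 1, -0.032, 0.034, 0.01, 0, 1, -0.032, 0.034, 0.01, 0, 1, -0.032, 0.034, 0.01, 0, 1, -0.032, 0.034, 0.01, 0, 1, -0.032, 0.034, 0.01, 0, 1, 0, 0, 0, 0, 1], grip_n=25)

```text
clock: 3.0
position: [0.4725, 0.2846, 0.2217]
ee_rot: [2.294, 2.141, -0.002]
force: [0.3, -0.4, -0.0]
width: 0.998
gripper_force: 0.0
```

Run:
```python
from h import *
to(.470,.292,.087)
o=readout.observe();im=cams.get_image("wrist");cv2.imwrite("pics/w1.png",im["image"])
T=np.eye(4);T[:3,:3]=R.from_rotvec(o["ee_rot"]).as_matrix();T[:3,3]=o["position"]
cw=T@np.array(im["mount"]);print(np.round(cw[:3,3],3))
for b in spotter.boxes_of(im,"tin_a"): print(b["score"],W(b["centre"],cw))
```

```text
tool d [ 0.0077 -0.0033  0.1346] pos [0.4725 0.2846 0.2217] tilt [ 0.0018 -0.0034] turn needed -0.006 q [-0.95  0.4   0.42  1.87 -0.2   0.91 -0.51] t 3.0 F [ 0.33 -0.36 -0.  ]
[0.477 0.365 0.314]
0.93 [0.46900028 0.30051741 0.07280075]
```

View pics/w1.png

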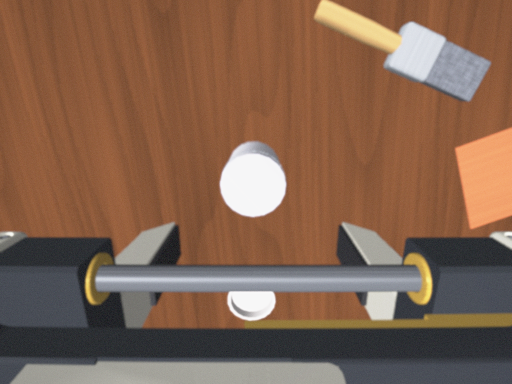

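The wrist view shows the tin lid at (253,183) and the dish at (251,300), between and below the open fingers. I'll locate the lid from this picture.

Add to h.py:
```python
def wrist(name="tin_a",z=.075,th=225):
    o=readout.observe();im=cams.get_image("wrist")
    T=np.eye(4);T[:3,:3]=R.from_rotvec(o["ee_rot"]).as_matrix();T[:3,3]=o["position"]
    im["cam_to_world"]=T@np.array(im["mount"])
    for b in spotter.boxes_of(im,name)[:3]:
        if b["score"]>.5:
            w=W(b["centre"],im["cam_to_world"]);print("net",np.round(w,4))
    return im
def lid(im,z=.075,th=225):
    g=(im["image"].min(2)>th).astype(np.uint8);g[225:]=0
    for c in cv2.findContours(g,0,1)[0]:
        if cv2.contourArea(c)>1500:
            e=cv2.minAreaRect(c);(x,y),r=cv2.minEnclosingCircle(c);print("lid px",np.round([x,y,r],1),np.round(onplane(im,(x,y),z),4), np.round(e[1],1))
```

Run:
```python
from h import *
im=wrist();lid(im);lid(im,th=240);to(.470,.292,.087)
```

```text
net [0.4683 0.3001 0.0727]
net [0.452  0.1284 0.0033]
lid px [256.3 186.7  35.3] [0.4669 0.2989 0.075 ] [63.5 61.3]
lid px [257.4 190.8  31.7] [0.4676 0.2953 0.075 ] [59. 63.]
tool d [-0.0005  0.0024  0.1353] pos [0.4677 0.2925 0.2223] tilt [-0.0004  0.0007] turn needed 0.0031 q [-0.96  0.4   0.41  1.87 -0.2   0.91 -0.51] t 3.2 F [ 0.69  1.49 -0.4 ]
```

Call:
inch_along(rows=[0.002, 0, 0.045, 0, 1, 0, 0, 0.045, 0, 1, 0, 0, 0.03, 0, 1, 0, 0, 0.015, 0, 1, 0, 0, 0, 0, 1, 0, 0, 0, 0, 0.5, 0, 0, 0, 0, 0.5, 0, 0, 0, 0, 0.5, 0, 0, 0, 0, 0.5, 0, 0, 0, 0, 0.5], grip_n=25)

```text
clock: 4.2
position: [0.4686, 0.2937, 0.0878]
ee_rot: [-2.29, -2.15, -0.002]
force: [0.2, -0.5, -0.6]
width: 0.616
gripper_force: 0.0
```

Call:
inch_along(rows=[0, 0, 0, 0, 0.3, 0, 0, 0, 0, 0.3, 0, 0, -0.02, 0, 0.3, 0, 0, -0.03, 0, 0.3, 0, 0, -0.03, 0, 0.3, 0, 0, -0.02, 0, 0.3, 0, 0, 0, 0, 0.3, 0, 0, 0, 0, 0.3, 0, 0, 0, 0, 0.3], grip_n=25)

```text
clock: 5.1
position: [0.4676, 0.2931, 0.1859]
ee_rot: [-2.29, -2.15, 0.003]
force: [-0.3, -0.3, -2.0]
width: 0.587
gripper_force: 25.0
```

Run:
```python
from h import *
to(.640,-.03,.2)
```

```text
tool d [-0.3117  0.1924 -0.014 ] pos [0.4676 0.2931 0.1859] tilt [-0.0018 -0.0013] turn needed -0.0003 q [-0.95  0.45  0.4   1.9  -0.23  0.84 -0.49] t 5.1 F [-0.32 -0.28 -2.  ]
```

Tin A pulls about 1.8 N, so it is light. I'll carry it to the shelf.

Call:
inch_along(rows=[-0.02, 0.012, 0, 0, 0.3, -0.036, 0.022, 0, 0, 0.3, -0.042, 0.026, 0, 0, 0.3, -0.042, 0.026, 0, 0, 0.3, -0.042, 0.026, 0, 0, 0.3, -0.042, 0.026, 0, 0, 0.3, -0.042, 0.026, 0, 0, 0.3, -0.036, 0.022, 0, 0, 0.3, -0.01, 0.006, 0, 0, 0.3, 0, 0, 0, 0, 0.3], grip_n=25)

```text
clock: 6.1
position: [0.6402, -0.0332, 0.1857]
ee_rot: [-2.295, -2.145, 0.004]
force: [-0.4, 1.7, -1.8]
width: 0.589
gripper_force: 25.0
```

Call:
inch_along(rows=[0, 0, 0, 0, 0.3, 0, 0, 0, 0, 0.3])

```text
clock: 6.3
position: [0.6396, -0.0277, 0.1864]
ee_rot: [-2.286, -2.152, 0.001]
force: [-0.2, -0.1, -1.6]
width: 0.591
gripper_force: 25.0
```

Run:
```python
from h import *
to(.640,-.03,.127)
im=wrist("shelf");cv2.imwrite("pics/w2.png",im["image"])
np.set_printoptions(precision=1,suppress=True)
# expected shelf edges
c=np.array([.640,-.025]);u=np.array([.998,-.0627]);v=np.array([.0627,.998])
for s in(-1,1):
    for ly in(.02,.06): print(s,ly,proj(im,np.r_[c+s*.045*u+ly*v,.04])[0])
```

```text
tool d [-0.0023  0.0006  0.0594] pos [ 0.6396 -0.0277  0.1864] tilt [-0.0017  0.0012] turn needed 0.0021 q [-0.31  0.58  0.42  1.68 -0.28  0.95  0.15] t 6.3 F [-0.19 -0.05 -1.6 ]
net [0.6467 0.0481 0.041 ]
-1 0.02 [205.5 170.6]
-1 0.06 [203. 121.]
1 0.02 [314.7 170.8]
1 0.06 [317.5 121.2]
```

View pics/w2.png

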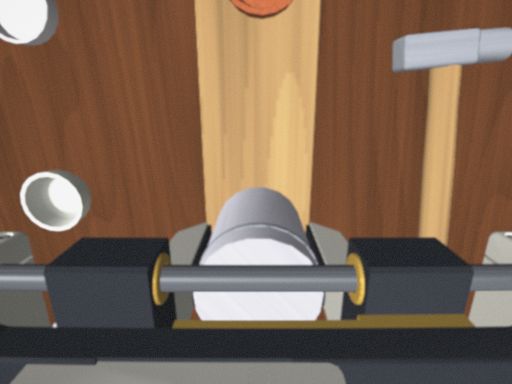

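The tin hangs upright over the shelf. The shelf edges are near columns 202 and 316 at row 121, which puts the middle about 1 mm closer to the robot than I assumed. I'll lower it and check before releasing.

Call:
inch_along(rows=[-0.002, -0.001, 0.015, 0, 0.3, 0, 0, 0.02, 0, 0.3, 0, 0, 0.013, 0, 0.3, 0, 0, 0.006, 0, 0.3, 0, 0, 0.003, 0, 0.3, 0, 0, 0, 0, 0.3, 0, 0, 0, 0, 0.3], grip_n=25)

```text
clock: 7.1
position: [0.6396, -0.0319, 0.1309]
ee_rot: [2.29, 2.15, 0.001]
force: [-0.2, -0.0, -2.1]
width: 0.587
gripper_force: 25.0
```

Run:
```python
from h import *
to(.6387,-.03,.1278)
```

```text
tool d [ 0.0019 -0.0011  0.0031] pos [ 0.6396 -0.0319  0.1309] tilt [ 0.0011 -0.    ] turn needed -0.0004 q [-0.29  0.64  0.39  1.72 -0.31  0.84  0.18] t 7.1 F [-0.21 -0.01 -2.14]
```

Call:
inch_along(rows=[0, -0.001, 0.001, 0, 0.3, 0, 0, 0.001, 0, 0.3, 0, 0, 0.001, 0, 0.3, 0, 0, 0, 0, 0.3, 0, 0, 0, 0, 0.3], grip_n=25)

```text
clock: 7.6
position: [0.6384, -0.0322, 0.1277]
ee_rot: [2.29, 2.15, 0.0]
force: [-2.0, -2.0, 4.0]
width: 0.587
gripper_force: 25.0
```

Call:
inch_along(rows=[0, 0, 0, 0, 0.9, 0, 0, 0, 0, 1, 0, 0, 0, 0, 1, 0, 0, 0, 0, 1, 0, 0, -0.03, 0, 1, 0, 0, -0.04, 0, 1, 0, 0, -0.02, 0, 1, 0, 0, 0, 0, 1], grip_n=25)

```text
clock: 8.4
position: [0.6399, -0.0321, 0.2207]
ee_rot: [2.288, 2.148, 0.007]
force: [-0.1, -0.3, -0.1]
width: 0.999
gripper_force: 0.0
```

Run:
```python
from h import *
to(.4799,-.141,.20)
```

```text
tool d [-0.1188 -0.1529  0.0197] pos [ 0.6399 -0.0321  0.2207] tilt [0.0058 0.0002] turn needed -0.0005 q [-0.32  0.54  0.43  1.65 -0.26  1.    0.14] t 8.4 F [-0.07 -0.25 -0.06]
```

Call:
inch_along(rows=[-0.02, -0.025, 0, 0, 1, -0.03, -0.038, 0, 0, 1, -0.03, -0.038, 0, 0, 1, -0.03, -0.04, 0.005, 0, 1, -0.009, -0.012, 0.005, 0, 1, 0, 0, 0, 0, 1, 0, 0, 0, 0, 1], grip_n=25)

```text
clock: 9.1
position: [0.479, -0.1402, 0.2071]
ee_rot: [-2.29, -2.151, -0.001]
force: [0.5, 0.6, 0.7]
width: 1.005
gripper_force: 0.0
```

Run:
```python
from h import *
im=wrist();lid(im,th=240);lid(im,z=.115,th=240);to(.4799,-.141,.087)
cv2.imwrite("pics/w3.png",im["image"])
im=cams.get_image("top");I=im["image"][140:260,170:370];cv2.imwrite("pics/t3.png",cv2.resize(I,None,fx=4,fy=4,interpolation=cv2.INTER_CUBIC))
```

```text
net [ 0.456  -0.274   0.0289]
net [ 0.5514 -0.2573  0.0586]
net [ 0.6152 -0.0355  0.1014]
lid px [218.5  55.6  34.9] [ 0.4573 -0.0302  0.075 ] [64.4 68.6]
lid px [218.5  55.6  34.9] [ 0.4619 -0.0356  0.115 ] [64.4 68.6]
tool d [-0.0012  0.0002  0.1202] pos [ 0.4797 -0.1398  0.2072] tilt [ 0.0006 -0.    ] turn needed 0.0016 q [-0.18  0.34  0.47  2.01 -0.21  0.83  0.34] t 9.2 F [-0.25  0.53  0.59]
```

View pics/w3.png

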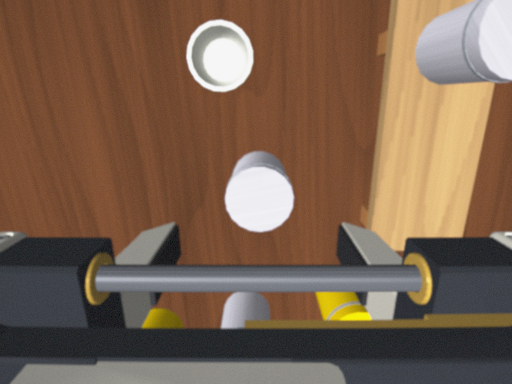

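The tin A stands upright on the shelf at the upper right (470,45). Tin B's lid is at about (259,195), midway between the fingers.

Run:
```python
from h import *
im=wrist()
print(onplane(im,(259.5,195),.075));to(.4799,-.141,.087)
```

```text
net [ 0.616  -0.033   0.1015]
net [ 0.4579 -0.2734  0.0323]
net [ 0.4834 -0.1262  0.0803]
[ 0.48006769 -0.13360671  0.075     ]
tool d [-0.0009  0.0007  0.1201] pos [ 0.4792 -0.1401  0.2071] tilt [ 0.0002 -0.0002] turn needed 0.0013 q [-0.18  0.34  0.47  2.01 -0.21  0.83  0.34] t 9.35 F [ 0.21 -0.3  -0.26]
```

Call:
inch_along(rows=[0.002, 0, 0.035, 0, 1, 0, 0, 0.045, 0, 1, 0, 0, 0.025, 0, 1, 0, 0, 0.014, 0, 1, 0, 0, 0, 0, 1, 0, 0, 0, 0, 0.5, 0, 0, 0, 0, 0.5, 0, 0, 0, 0, 0.5, 0, 0, 0, 0, 0.5, 0, 0, 0, 0, 0.3], grip_n=25)

```text
clock: 10.35
position: [0.4787, -0.1388, 0.0887]
ee_rot: [2.29, 2.15, 0.001]
force: [3.0, 1.0, 2.3]
width: 0.616
gripper_force: 1.9
```

Call:
inch_along(rows=[0, 0, 0, 0, 0.3, 0, 0, 0, 0, 0.3, 0, 0, -0.02, 0, 0.3, 0, 0, -0.03, 0, 0.3, 0, 0, -0.03, 0, 0.3, 0, 0, -0.02, 0, 0.3, 0, 0, 0, 0, 0.3, 0, 0, 0, 0, 0.3, 0, 0, 0, 0, 0.3], grip_n=25)

```text
clock: 11.25
position: [0.4773, -0.1384, 0.1867]
ee_rot: [-2.289, -2.149, 0.003]
force: [-0.6, -0.2, -4.8]
width: 0.591
gripper_force: 25.0
```

Run:
```python
from h import *
to(.6343,-.1019,.186)
im=wrist("tin_a")
cv2.imwrite("pics/w4.png",im["image"])
```

```text
tool d [0.0464 0.1544 0.0003] pos [ 0.4773 -0.1384  0.1867] tilt [-0.0028  0.0005] turn needed -0.0003 q [-0.18  0.37  0.46  2.03 -0.23  0.79  0.36] t 11.25 F [-0.64 -0.23 -4.83]
net [ 0.6148 -0.0363  0.0808]
net [ 0.4783 -0.1121  0.1757]
```

Call:
inch_along(rows=[0, 0, 0, 0, 0.3, 0, 0, 0.02, 0, 0.3, 0, 0, 0.03, 0, 0.3, 0, 0, 0.025, 0, 0.3, 0, 0, 0.012, 0, 0.3, 0, 0, 0.006, 0, 0.3, 0, 0, 0.002, 0, 0.3, 0, 0, 0, 0, 0.3, 0, 0, 0, 0, 0.3], grip_n=25)

```text
clock: 12.25
position: [0.479, -0.139, 0.0941]
ee_rot: [2.29, 2.149, 0.002]
force: [0.3, -0.7, -3.7]
width: 0.589
gripper_force: 25.0
```

Call:
inch_along(rows=[0, 0, 0.001, 0, 0.3, 0, 0, 0.001, 0, 0.3, 0, 0, 0, 0, 0.3, 0, 0, 0, 0, 0.3], grip_n=25)

```text
clock: 12.65
position: [0.4784, -0.1388, 0.0913]
ee_rot: [2.29, 2.15, 0.0]
force: [-0.7, 0.4, -4.3]
width: 0.588
gripper_force: 25.0
```

Call:
inch_along(rows=[0, 0, 0.001, 0, 0.3, 0, 0, 0.0015, 0, 0.3, 0, 0, 0, 0, 0.3, 0, 0, 0, 0, 0.3], grip_n=25)

```text
clock: 13.05
position: [0.4784, -0.1388, 0.0888]
ee_rot: [2.29, 2.15, 0.0]
force: [0.5, -0.0, -3.2]
width: 0.588
gripper_force: 25.0
```

Hanging load about 4.5 N, so tin B is the heaviest. I'll set it back down and go to tin C.

Call:
inch_along(rows=[0, 0, 0.0005, 0, 0.3, 0, 0, 0.0005, 0, 0.3, 0, 0, 0, 0, 0.8, 0, 0, 0, 0, 0.8, 0, 0, 0, 0, 0.8, 0, 0, 0, 0, 0.8, 0, 0, -0.03, 0, 0.8, 0, 0, -0.04, 0, 0.8, 0, 0, -0.045, 0, 0.8, 0, 0, 0, 0, 0.8], grip_n=25)

```text
clock: 14.05
position: [0.4808, -0.1399, 0.2076]
ee_rot: [2.286, 2.145, 0.008]
force: [0.5, -0.3, 0.2]
width: 0.8
gripper_force: 0.0
```

Run:
```python
from h import *
to(.4557,-.302,.20)
```

```text
tool d [-0.1634 -0.0149  0.0076] pos [ 0.4808 -0.1399  0.2076] tilt [ 0.0083 -0.001 ] turn needed -0.0009 q [-0.2   0.34  0.49  2.01 -0.22  0.83  0.35] t 14.05 F [ 0.48 -0.27  0.25]
```

Call:
inch_along(rows=[-0.03, -0.003, 0, 0, 0.8, -0.04, -0.004, 0, 0, 0.8, -0.04, -0.004, 0, 0, 0.8, -0.035, -0.002, 0, 0, 0.8, -0.017, 0, 0, 0, 0.8, 0, 0, 0, 0, 0.8, 0, 0, 0, 0, 0.8, 0, 0, 0, 0, 0.8], grip_n=25)

```text
clock: 14.85
position: [0.4554, -0.2983, 0.2023]
ee_rot: [-2.288, -2.151, -0.001]
force: [0.5, 0.7, 0.2]
width: 0.801
gripper_force: 0.0
```

Run:
```python
from h import *
im=wrist();to(.4557,-.302,.087)
I=im["image"].copy()
for P in((.4557,-.302,.075),): cv2.circle(I,tuple(int(v) for v in proj(im,P)[0].round()),2,(0,0,255),-1);print(proj(im,P))
cv2.imwrite("pics/w5.png",I)
```

```text
net [ 0.5578 -0.2762  0.0778]
net [ 0.4736 -0.1545  0.067 ]
net [ 0.3596 -0.3069  0.0755]
tool d [-0.0037  0.0004  0.1156] pos [ 0.4556 -0.2983  0.2026] tilt [-0.0001  0.0008] turn needed 0.0015 q [ 0.11  0.43  0.5   1.91 -0.26  0.87  0.69] t 14.95 F [-0.08  0.6   0.44]
[[260.30457236 209.00738129]]
```

View pics/w5.png

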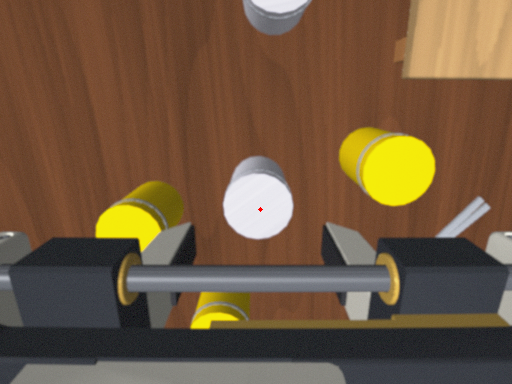

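Tin C's lid is centred near (258,202), with yellow tins clear on either side at (140,215) and (395,168). I'll go down with a narrower opening.

Call:
inch_along(rows=[-0.002, -0.0005, 0.035, 0, 0.77, 0, 0, 0.04, 0, 0.77, 0, 0, 0.025, 0, 0.77, 0, 0, 0.014, 0, 0.77, 0, 0, 0, 0, 0.77, 0, 0, 0, 0, 0.5, 0, 0, 0, 0, 0.5, 0, 0, 0, 0, 0.5, 0, 0, 0, 0, 0.3, 0, 0, 0, 0, 0.3], grip_n=25)

```text
clock: 15.95
position: [0.4553, -0.302, 0.09]
ee_rot: [2.289, 2.149, 0.002]
force: [-0.3, 1.4, 8.3]
width: 0.6
gripper_force: 25.0
```

Call:
inch_along(rows=[0, 0, 0, 0, 0.3, 0, 0, -0.02, 0, 0.3, 0, 0, -0.03, 0, 0.3, 0, 0, -0.03, 0, 0.3, 0, 0, -0.02, 0, 0.3, 0, 0, 0, 0, 0.3, 0, 0, 0, 0, 0.3, 0, 0, 0, 0, 0.3], grip_n=25)

```text
clock: 16.75
position: [0.4541, -0.3011, 0.1879]
ee_rot: [-2.289, -2.15, 0.001]
force: [-0.5, 0.3, -2.1]
width: 0.598
gripper_force: 25.0
```

Run:
```python
from h import *
to(.6343,-.1019,.186)
```

```text
tool d [0.2102 0.1674 0.0018] pos [ 0.4541 -0.3011  0.1879] tilt [-0.0012  0.0009] turn needed -0.0002 q [ 0.12  0.45  0.5   1.92 -0.28  0.84  0.71] t 16.75 F [-0.54  0.31 -2.15]
```

Also light, about 2 N. I'll carry it to the shelf.

Call:
inch_along(rows=[0.015, 0.012, -0.01, 0, 0.3, 0.03, 0.024, 0, 0, 0.3, 0.036, 0.028, 0, 0, 0.3, 0.036, 0.029, 0, 0, 0.3, 0.036, 0.029, 0, 0, 0.3, 0.032, 0.025, 0, 0, 0.3, 0.018, 0.014, 0.01, 0, 0.3, 0.006, 0.006, 0, 0, 0.3, 0, 0, 0, 0, 0.3, 0, 0, 0, 0, 0.3], grip_n=25)

```text
clock: 17.75
position: [0.6331, -0.1059, 0.1884]
ee_rot: [-2.293, -2.147, 0.003]
force: [-0.1, -0.8, -3.0]
width: 0.592
gripper_force: 25.0
```

Call:
inch_along(rows=[0, 0, 0, 0, 0.3], grip_n=25)

```text
clock: 17.85
position: [0.6333, -0.106, 0.189]
ee_rot: [2.294, 2.146, -0.001]
force: [-0.5, -0.3, -1.3]
width: 0.595
gripper_force: 25.0
```

Run:
```python
from h import *
to(.6343,-.1019,.1300)
im=cams.get_image("side")
p=proj(im,(.63,-.07,.1))[0].astype(int);print(p)
c=im["image"][p[1]-70:p[1]+50,p[0]-80:p[0]+80];cv2.imwrite("pics/s6.png",cv2.resize(c,None,fx=4,fy=4,interpolation=cv2.INTER_CUBIC))
```

```text
tool d [0.0042 0.0008 0.059 ] pos [ 0.6333 -0.106   0.189 ] tilt [-0.0003 -0.0008] turn needed -0.0036 q [-0.23  0.59  0.47  1.67 -0.31  0.96  0.29] t 17.85 F [-0.54 -0.31 -1.32]
[278 188]
```

View pics/s6.png

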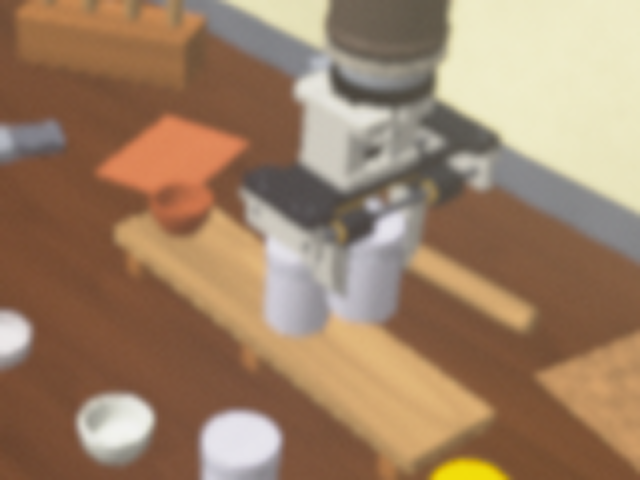

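Held tin at (365,270) looks upright, with tin A upright beside it at (298,290). I'll lower it.

Call:
inch_along(rows=[0.003, 0.001, 0.015, -0.003, 0.3, 0, 0, 0.02, 0, 0.3, 0, 0, 0.013, 0, 0.3, 0, 0, 0.005, 0, 0.3, 0, 0, 0.002, 0, 0.3, 0, 0, 0, 0, 0.3, 0, 0, 0, 0, 0.3], grip_n=25)

```text
clock: 18.6
position: [0.636, -0.1009, 0.1344]
ee_rot: [2.287, 2.153, 0.001]
force: [0.2, 0.7, -1.3]
width: 0.595
gripper_force: 25.0
```

Call:
inch_along(rows=[0, 0, 0.0005, 0, 0.3, 0, 0, 0.001, 0, 0.3, 0, 0, 0, 0, 0.3, 0, 0, 0, 0, 0.3], grip_n=25)

```text
clock: 19.0
position: [0.6356, -0.1007, 0.1324]
ee_rot: [2.287, 2.154, 0.0]
force: [-0.2, 0.4, -2.6]
width: 0.594
gripper_force: 25.0
```

Call:
inch_along(rows=[-0.001, -0.001, 0.001, 0, 0.3, 0, 0, 0.001, 0, 0.3, 0, 0, 0, 0, 0.3, 0, 0, 0, 0, 0.3], grip_n=25)

```text
clock: 19.4
position: [0.6345, -0.1016, 0.1302]
ee_rot: [-2.287, -2.154, 0.0]
force: [0.1, -0.8, -1.3]
width: 0.595
gripper_force: 25.0
```

Run:
```python
from h import *
to(.6343,-.1019,.1300)
```

```text
tool d [-0.0003 -0.0002  0.0002] pos [ 0.6345 -0.1016  0.1302] tilt [-0.  0.] turn needed 0.0026 q [-0.21  0.66  0.43  1.72 -0.35  0.85  0.32] t 19.4 F [ 0.09 -0.78 -1.35]
```

Call:
inch_along(rows=[0, 0, 0.001, 0, 0.3, 0, 0, 0.0005, 0, 0.3, 0, 0, 0, 0, 0.3, 0, 0, 0, 0, 0.3], grip_n=25)

```text
clock: 19.8
position: [0.6345, -0.1016, 0.1301]
ee_rot: [-2.287, -2.154, -0.001]
force: [-5.9, 1.5, 13.2]
width: 0.597
gripper_force: 25.0
```

Call:
inch_along(rows=[0, 0, -0.001, 0, 0.3, 0, 0, 0, 0, 0.3, 0, 0, 0, 0, 0.9, 0, 0, 0, 0, 0.9, 0, 0, 0, 0, 0.9, 0, 0, 0, 0, 0.9, 0, 0, -0.03, 0, 0.9, 0, 0, -0.04, 0, 0.9, 0, 0, -0.02, 0, 0.9, 0, 0, 0, 0, 0.9], grip_n=25)

```text
clock: 20.8
position: [0.6361, -0.1022, 0.2232]
ee_rot: [2.284, 2.151, 0.006]
force: [-0.0, 0.3, -0.2]
width: 0.898
gripper_force: 0.0
```

Run:
```python
from h import *
to(.4785,-.1385,.20)
```

```text
tool d [-0.0457 -0.1553  0.0223] pos [ 0.6361 -0.1022  0.2232] tilt [ 0.0057 -0.0005] turn needed 0.0024 q [-0.24  0.55  0.49  1.64 -0.29  1.02  0.28] t 20.8 F [-0.04  0.27 -0.23]
```

Call:
inch_along(rows=[-0.008, -0.025, 0, 0, 0.9, -0.012, -0.04, 0, 0, 0.9, -0.012, -0.04, 0.005, 0, 0.9, -0.01, -0.035, 0.01, 0, 0.9, -0.004, -0.015, 0, 0, 0.9, 0, 0, 0, 0, 0.9, 0, 0, 0, 0, 0.9], grip_n=25)

```text
clock: 21.5
position: [0.4775, -0.138, 0.2046]
ee_rot: [2.287, 2.154, 0.001]
force: [0.4, 0.6, -0.2]
width: 0.901
gripper_force: 0.0
```

Run:
```python
from h import *
to(.4785,-.1385,.088)
t=cams.get_image("top")["image"][130:260,170:370];s=cams.get_image("side")["image"][100:230,170:370]
cv2.imwrite("pics/v7.png",cv2.resize(np.vstack([t,s]),None,fx=2.3,fy=2.3,interpolation=cv2.INTER_CUBIC))
```

```text
tool d [-0.0005  0.0009  0.1166] pos [ 0.4775 -0.138   0.2046] tilt [0.0005 0.0002] turn needed 0.0027 q [-0.22  0.35  0.51  2.02 -0.23  0.83  0.36] t 21.5 F [ 0.39  0.57 -0.25]
```

View pics/v7.png

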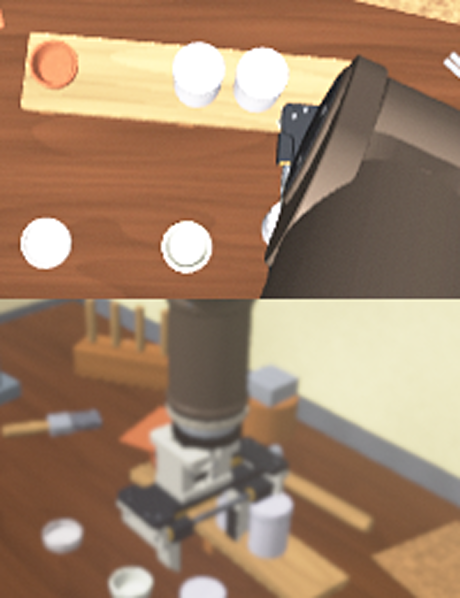

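Both tins stand upright on the shelf, with lids at (199,70) and (261,75). I'll measure them numerically and grasp the heavy one.

Call:
inch_along(rows=[0, 0.001, 0.035, 0.002, 0.9, 0, 0, 0.04, 0, 0.9, 0, 0, 0.025, 0, 0.9, 0, 0, 0.016, 0, 0.9, 0, 0, 0, 0, 0.9, 0, 0, 0, 0, 0.5, 0, 0, 0, 0, 0.5, 0, 0, 0, 0, 0.5, 0, 0, 0, 0, 0.3, 0, 0, 0, 0, 0.3], grip_n=30)

```text
clock: 22.6
position: [0.4787, -0.1383, 0.0894]
ee_rot: [2.288, 2.151, 0.002]
force: [0.2, 0.2, 5.4]
width: 0.59
gripper_force: 30.0
```

Call:
inch_along(rows=[0, 0, 0, 0, 0.3, 0, 0, -0.02, 0, 0.3, 0, 0, -0.03, 0, 0.3, 0, 0, -0.03, 0, 0.3, 0, 0, -0.03, 0, 0.3, 0, 0, -0.03, 0, 0.3, 0, 0, -0.03, 0, 0.3, 0, 0, -0.02, 0, 0.3, 0, 0, 0, 0, 0.3, 0, 0, 0, 0, 0.3], grip_n=30)

```text
clock: 23.6
position: [0.4774, -0.1379, 0.2779]
ee_rot: [-2.288, -2.151, 0.0]
force: [-0.8, 0.4, -5.1]
width: 0.593
gripper_force: 30.0
```

Run:
```python
from h import *
to(.47,-.14,.28)
im=cams.get_image("top")
c=np.array([.639,-.025]);u=np.array([.998,-.0627]);v=np.array([.0627,.998])
for p in((199,70),(261,75)):
    q=(np.array(p)-.5)/2.3+[170,130]-.3;w=onplane(im,q,.115);print(w,"local",(w[:2]-c)@u,(w[:2]-c)@v)
for n in("tin_a","bowl","dish","crucible"):
    print(n,[np.round(W(b["centre"],im["cam_to_world"]),3).tolist() for b in spotter.boxes_of(im,n) if b["score"]>.5])
```

```text
tool d [-0.0025 -0.0073 -0.0021] pos [ 0.4774 -0.1379  0.2779] tilt [-0.0008  0.0006] turn needed 0.001 q [-0.28  0.25  0.56  1.93 -0.16  1.    0.3 ] t 23.6 F [-0.84  0.42 -5.12]
[ 0.63704317 -0.03426695  0.115     ] local -0.0013718739423267958 -0.009371111508682526
[ 0.63352562 -0.09998234  0.115     ] local -0.0007620419984564249 -0.07517561582289013
tin_a [[0.627, -0.1, 0.117], [0.405, -0.437, 0.073], [0.633, -0.032, 0.119]]
bowl [[0.456, -0.026, 0.007]]
dish [[0.459, 0.135, 0.005]]
crucible [[0.654, 0.129, 0.053]]
```

Call:
inch_along(rows=[0, 0, -0.01, 0, 0.3, 0, 0, -0.01, 0, 0.3, 0, 0, 0, 0, 0.3, 0, 0, 0, 0, 0.3, 0, 0, 0, 0, 0.3, 0, 0, 0, 0, 0.3, 0, 0, 0, 0, 0.3, 0, 0, 0, 0, 0.3], grip_n=30)

```text
clock: 24.65
position: [0.478, -0.1383, 0.2986]
ee_rot: [-2.289, -2.151, 0.0]
force: [-0.1, 0.2, -5.3]
width: 0.591
gripper_force: 30.0
```

Run:
```python
from h import *
cv2.imwrite("pics/f.png",cv2.resize(cams.get_image("side")["image"][80:350,130:400],None,fx=2.2,fy=2.2))
```

```text
(no output)
```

View pics/f.png

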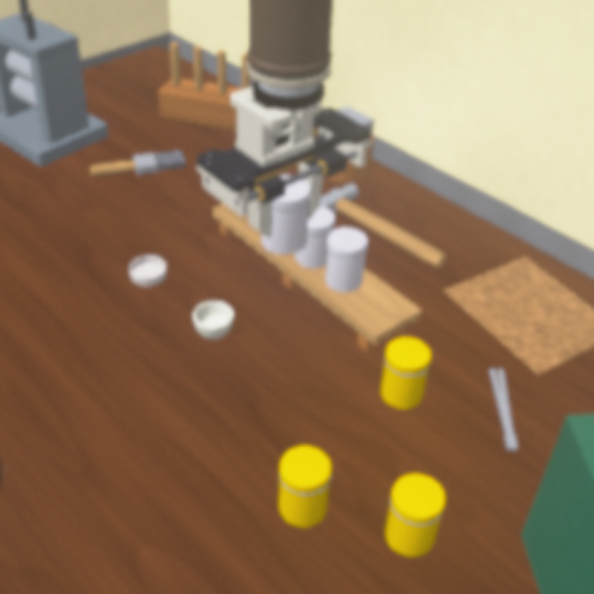

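The heavy tin is held up, upright and still, at (288,215). The two light ones stand in a row on the shelf at (318,235) and (347,260), and everything else is where it was. Handing in.

```bash
python3 -c "
from cell import workorder
print(workorder.sign_off())"
```

```text
the job is handed in; nothing more can be done
None
```

The job is handed in after about 25 s of the 72 s allowed: the two light tins stand in a row on the shelf's middle about 1.5 cm apart, and the heaviest (about 0.5 kg) is held upright and still about 21 cm above the bench; no verdict came back.

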